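Stow a filter tray under the counter riser

TASK

Stand the white-and-green filter canister upright in the blue tray, set down gently. Then slide the tray along the counter, without lifting it off, into the empty bay of the wire riser shelf, rear wall first and square, until it is fully home at the red back stop, with the canister still standing in it. Keep the tray, canister and robot from touching the shelf deck above, leave the other things where they are, and let go.

Things in the scene. Friction and masses are not known exactly. Their poses are not given: they have to be found in the camera images.
- filter_center (a point): Loose filter canister: white cylinder with a green band, 56 mm diameter, 88 mm high, about 0.3 kg, standing on the counter. The point is its centre, 44 mm above its underside; z is its axis, up.
- tray_base (a point): Loose blue open tray, outside 110 x 110 mm, 45 mm high, walls and floor about 4 mm thick (floor top about 4 mm up), about 0.3 kg. Starts on the open counter in front of the riser. The point is the centre of its underside; x points to its rear wall (which goes in first), z up. Its handle sticks out of the front wall (-x).
- tray_handle (a point): The tray's handle: a blue upright tongue, 14 mm thick (along the tray's y), sticking out 36 mm from the front wall, from 20 to 46 mm above the counter. The point is inside it, 24 mm out from the front wall, 34 mm above the tray's underside. Axes as the tray's. It can be pinched across y with the tool upright or leaning back from the riser.
- bay_home (a point): The empty bay, marked by a flat black mat on the counter (no height to speak of). The point, on the counter, is where the centre of the tray's underside is when the tray is 2 mm short of the back stop; x points into the bay, z up. The front edge of the shelf deck above is at x = -67 mm; the bay is open to -x, 164 mm wide between 28 mm high steel side rails, and the back stop's face is at x = +57 mm, 34 mm high.
- riser: Fixed wire riser shelf with two bays side by side. Origin on the counter under the middle of the deck's front edge; x points away from the robot into the bays, y along the front edge (bay centres at y = +85 and -85 mm). Thin posts (10 mm) stand at y = 0 and +-170 mm, x = 30 and 185 mm; side rails join them, x = 30 to 185 mm, up to 28 mm high. A red stop bar runs across both bays with its front face at x = 124 mm.
- deck: The riser's wire deck (fixed): 200 mm deep, 360 mm wide, underside 110 mm and top 122 mm above the counter, solid to the touch. Same origin and axes as the riser; it spans x = 0 to 200 mm, y = -180 to 180 mm. When the tray is home its front wall is 12 mm behind the deck's front edge and the handle's end is 24 mm in front of it, so an upright gripper strikes the deck: lean the tool back (about 35 to 40 degrees) for the last part.
- bin2: Bystander: grey tray of the same shape, filled with brass parts, standing in the other bay. Origin: centre of its underside.
- additive: Bystander: black bottle with yellow cap, 52 mm diameter, 120 mm high, standing on the counter. Origin: centre of its underside.
- shelf_bottle: Bystander: small black bottle with white cap, 40 mm diameter, 90 mm high, standing on the deck. Origin: centre of its underside.
- shelf_can: Bystander: orange can with a silver or white top, 48 mm diameter, 70 mm high, standing on the deck. Origin: centre of its underside.
Not all that is in view belongs to the job. Of the things that look like the part that bears tray_base, the larger one is meant.

How it is judged:
On the way:
1. the canister stands upright in the tray, let go, while the tray is still out in front of the riser (x of filter_center in the frame of tray_base between -0.035 and 0.035 m and y of filter_center in the frame of tray_base between -0.035 and 0.035 m and z of filter_center in the frame of tray_base between 0.04 and 0.056 m and angle between filter_center's own z axis and vertical below 0.12 rad and x of tray_base in the frame of bay_home below -0.09 m and contact force between the fingers and filter below 0.05 N and linear speed of filter below 0.03 m/s), for 0.2 s.
At the end, for the whole second after the job is handed in: The tray rests flat on the counter in the empty bay, handle towards the robot, within 10 mm of its home position (rear within about 12 mm of the stop) and within 0.12 rad of square; the canister stands upright in it (within 0.12 rad) on its floor; all at rest and let go (x of filter_center in the frame of tray_base between -0.035 and 0.035 m and y of filter_center in the frame of tray_base between -0.035 and 0.035 m and z of filter_center in the frame of tray_base between 0.04 and 0.056 m and angle between filter_center's own z axis and vertical below 0.12 rad and x of tray_base in the frame of bay_home between -0.01 and 0.01 m and y of tray_base in the frame of bay_home between -0.035 and 0.035 m and x of tray_handle in the frame of bay_home below -0.06 m and angle between the x axis of tray_base and the x axis of bay_home, either way round below 0.12 rad and angle between tray_base's own z axis and vertical below 0.05 rad and height (world z) of tray_base below 0.006 m and linear speed of each of tray, filter below 0.02 m/s); the robot touches nothing.
It fails at once if the tray, the canister or the robot touches the shelf deck (contact force between any of tray, filter, the arm, the fingers and deck above 1 N).
It fails at once if the tray is lifted off the counter (over 25 mm) (height (world z) of tray_base above 0.025 m).
It fails at once if the canister is dropped or rammed into the tray (over 35 N) (contact force between filter and tray above 35 N).
It fails at once if the grey tray or a thing on the shelf is shifted by over 20 mm, or the bottle on the counter by over 30 mm, or one of them is tipped (distance of any of bin2, shelf_bottle, shelf_can from where it was at the start of the episode above 0.02 m or angle between any of bin2, additive, shelf_bottle, shelf_can's own z axis and vertical above 0.4 rad or distance of additive from where it was at the start of the episode above 0.03 m).
It also fails if it takes over 72 s, if anything falls off the work surface, if the arm or the gripper's body presses on something with over 40 N, if the wrist force passes 120 N, or if a joint passes its speed limit or range.

ROBOT

A 7-joint arm with a two-finger parallel gripper is mounted at the origin on the work surface. World frame = base frame: x ahead of the robot, y to its left, z up, the work surface at z = 0. Lengths are in m, angles in rad, forces in N, time in s.
With the tool pointing down it reaches from about 0.4 to 0.925 m from the base axis. Payload 5.6 kg.
Tool frame: the origin (TCP) lies between the finger pads; the fingertips stand 19 mm ahead of it and the grasp point (between the pads) is the TCP; z points along the fingers, x is the direction in which the jaws open and shut, and the axes are right-handed (so a half turn about z gives the same grasp; the last joint's range is limited). The gripper opens to 85 mm and grips with 20 to 120 N. Pads are 22 mm wide; open, the fingers measure 114 mm over their backs; the gripper's body (76 mm by 85 mm) begins 54 mm behind the grasp point. The pads swing forward as they close: fully open they stand 13 mm farther back than shut.
Start: joints at [-1.386, 0.468, -0.012, 1.603, 0.006, 1.071, -0.056], TCP at [0.147, 0.633, 0.25] pointing down, gripper open.
Joint ranges: [-2.53, 2.53], [-0.31, 2.02], [-1.57, 1.55], [0.28, 2.44], [-1.29, 4.43], [0.15, 1.84], [-2.92, 2.92]. Speed limits (rad/s): [2.57, 2.57, 3.14, 3.14, 3.14, 3.14, 3.14].

INTERFACE

Orientations are given as a unit quaternion [w, x, y, z].
In Python, from workcell import env, eyes, ticket gives the robot as it stands. The module is installed in compiled form; this text tells all that it offers.
- The arm moves only by the shell command python3 -m crank 'ROWS' [OPENING] [FORCE]. ROWS is JSON, a list that holds one entry, the list of rows, each a list of 6 numbers: the shift along the tool's x, y, z in cm, then the turn, a rotation vector about the tool's x, y, z in degrees. A call has 1 to 5 rows; each row shifts and turns the commanded pose from where the row before left it, along the tool's axes as they then stand; what a row does not reach is not made up. A row lasts 1/8 s, in which the tool goes at most 62.5 mm and 10.7 degrees, less where a joint would pass 70% of its speed; a pose out of reach is approached as far as the arm can. A call with a gripper value outside its range is refused whole. OPENING is the closure in counts, from 0 (fully open) to 255 (shut), set as the call begins (- or left out, the last holds). The fingers move at their own pace and stop on an object; FORCE is the grip in N (left out, the last holds). Time passes only in rows, so rows that do not move let the fingers close. It gives the time, the measured TCP pose, the force and the opening at its end, in the units of the state.
- env.state(): the state, without advancing time (a new reading comes with each control period).
- eyes.read_camera(name): name is "side" or "top"; returns a dict with "pixels" (400x640x3 uint8, blue, green, red), "range_z" (400x640 float32, m along the optical axis (not along the pixel's ray), 0 where there is no reading), "camera_matrix" (3x3 intrinsics, pixels), "eye" and "rotation" of the camera in the world. Camera axes: x right, y down, z forward; pixel columns grow to the right and rows downward; lengths in m; the calibration is good to about 2 mm. A picture is of the moment at which its call begins.
- ticket.hand_in(): hands the job in, once; it reports no verdict.
The state is a dict: "clock": time; "joints": joint angles; "joint_velocities": joint speeds; "joint_efforts": joint torques, N m; "tool_pos": TCP position; "eef_rot": TCP orientation; "ft_force": force on the tool from outside, world axes, zero at the start; "torque": the same for the moment, N m; "finger_gap": finger opening in m.
Only numpy, scipy, OpenCV 4.12 (cv2) and the standard library are available. Lean on these libraries where they do the work, as an engineer would, in place of code of your own. Each camera call takes 0.05 s, during which the arm holds its last target.

## Working session

There is one attempt and no reset: what is moved stays moved. The work goes in short steps, Python scripts to look and compute and a shell command to move; the robot and the scene stay as the last step left them, time stands still between calls to the robot, and variables do not carry over. Pictures are saved under pics/ and viewed, and the job is handed in when it is done.

```bash
mkdir -p pics; ls
python3 - <<'E'
from workcell import env,eyes
import cv2,numpy as np
print(env.state())
for n in("side","top"):
    c=eyes.read_camera(n); cv2.imwrite(f"pics/{n}0.png",c["pixels"]); np.savez(f"pics/{n}0.npz",**c)
    print(n,c["camera_matrix"],c["eye"],c["rotation"])
E
```

```text
pics
{'clock': 0.0, 'joints': array([-1.38599767,  0.46837196, -0.0116126 ,  1.6036567 ,  0.00602619,
        1.07143049, -0.05630225]), 'joint_velocities': array([ 6.34238520e-05, -1.06561513e-04,  2.60122894e-04,  6.38327935e-04,
       -7.83310861e-04,  1.82202098e-03,  1.06623747e-03]), 'joint_efforts': array([-1.85581503e-04, -5.32384229e+01,  2.13787111e-02, -2.51310682e+01,
        1.14719861e-02,  7.78152142e-03, -1.20596900e-05]), 'tool_pos': array([0.14673435, 0.63265693, 0.24932802]), 'eef_rot': array([ 6.25241353e-04,  7.82903621e-01,  6.22142332e-01, -6.69635953e-04]), 'ft_force': array([-0.38740159, -0.45114842, -0.56406067]), 'torque': array([0.04151261, 0.00178827, 0.01921838]), 'finger_gap': 0.08539047430591269}
side [[409.67053196   0.         325.37537962]
 [  0.         409.67053196 191.33379998]
 [  0.           0.           1.        ]] [ 0.25429208 -0.54287528  0.74893916] [-0.37592436  0.88685359 -0.24721405  0.10515133]
top [[392.67757226   0.         311.52233081]
 [  0.         392.67757226 197.24382046]
 [  0.           0.           1.        ]] [0.49459094 0.01416136 0.9755687 ] [ 0.0321157  -0.69754585  0.71489164 -0.03644596]
```

View pics/side0.png

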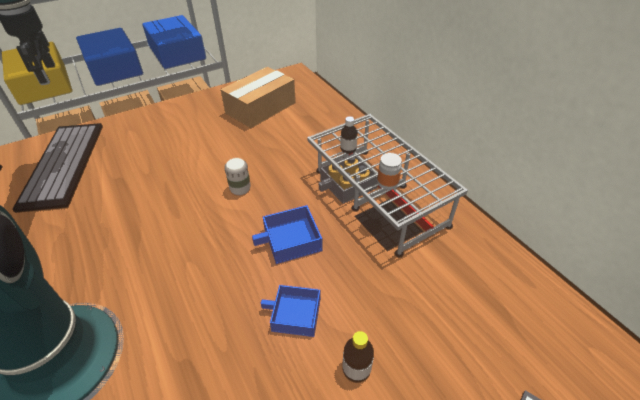

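View pics/top0.png

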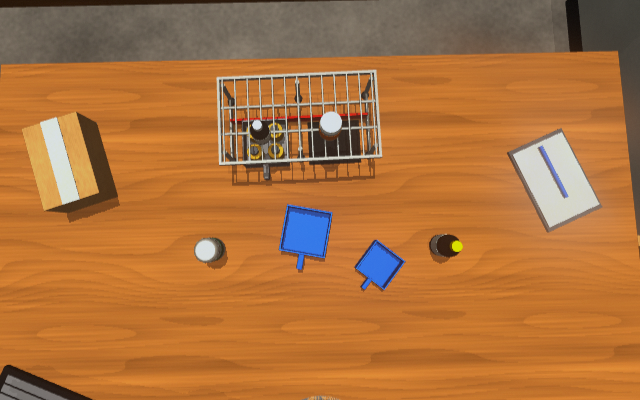

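The top view shows the canister at (209,250), the larger blue tray at (306,232) with its handle at (300,262), and a smaller decoy tray at (379,265). The riser deck spans (218-381, 72-163). The black mat of the empty bay is at about (335,140), and the grey tray is at (265,140). The additive bottle is at (446,246). For the tray, the candidates are (306,232) and (379,265), and the larger is (306,232). For the canister, (209,250) is the only one with a green band. The orange can at (331,123) is on the deck.

```bash
cat > h.py <<'E'
import numpy as np,cv2
from scipy.spatial.transform import Rotation as R
def rot(q): q=np.asarray(q,float); return R.from_quat([q[1],q[2],q[3],q[0]]) if q.size==4 else R.from_matrix(q)
def plane(c,uv,z):
    K=c["camera_matrix"]; uv=np.atleast_2d(uv).astype(float)
    d=np.c_[(uv[:,0]-K[0,2])/K[0,0],(uv[:,1]-K[1,2])/K[1,1],np.ones(len(uv))]
    d=rot(c["rotation"]).apply(d); e=np.asarray(c["eye"])
    return e+d*((z-e[2])/d[:,2])[:,None]
def cloud(c):
    K=c["camera_matrix"]; Z=c["range_z"]; v,u=np.mgrid[:Z.shape[0],:Z.shape[1]]
    P=np.stack([(u-K[0,2])/K[0,0]*Z,(v-K[1,2])/K[1,1]*Z,Z],-1)
    W=rot(c["rotation"]).apply(P.reshape(-1,3)).reshape(P.shape)+np.asarray(c["eye"])
    W[Z<=0]=np.nan; return W
def proj(c,p):
    K=c["camera_matrix"]; q=rot(c["rotation"]).inv().apply(np.atleast_2d(p)-np.asarray(c["eye"]))
    return np.c_[q[:,0]/q[:,2]*K[0,0]+K[0,2],q[:,1]/q[:,2]*K[1,1]+K[1,2]]
E
python3 - <<'E'
from h import *
np.set_printoptions(precision=4,suppress=True)
for n in("side","top"):
    c=np.load(f"pics/{n}0.npz"); W=cloud(c); im=c["pixels"]; hsv=cv2.cvtColor(im,cv2.COLOR_BGR2HSV)
    print(n,"table z",np.nanmedian(W[300:330,120:240,2]) if n=="side" else np.nanmedian(W[300:340,200:300,2]))
    m=cv2.inRange(hsv,(105,120,40),(125,255,255))
    N,l,s,ce=cv2.connectedComponentsWithStats(m)
    for i in range(1,N):
        if s[i,4]<200: continue
        pts=W[l==i]; pts=pts[np.isfinite(pts[:,2])]
        if len(pts)==0 or np.nanmax(pts[:,2])>0.3: continue
        rim=pts[(pts[:,2]>0.04)&(pts[:,2]<0.05)]
        fl=pts[pts[:,2]<0.01]
        print("blue",s[i],ce[i],"maxz",np.percentile(pts[:,2],98),"n",len(rim),"floor",fl.mean(0) if len(fl) else None)
        if len(rim)>10: print("  rim minrect",cv2.minAreaRect(rim[:,:2].astype(np.float32)),rim.mean(0))
    # filter
    u,v=(238,175) if n=="side" else (209,250)
    P=W[v-20:v+20,u-20:u+20].reshape(-1,3); t=P[(P[:,2]>0.082)&(P[:,2]<0.1)]
    print("filter top",len(t),t.mean(0) if len(t) else 0, cv2.minEnclosingCircle(t[:,:2].astype(np.float32)) if len(t) else 0)
    im2=cv2.resize(im[180:300,180:420] if n=="top" else im[140:350,200:420],None,fx=3,fy=3,interpolation=cv2.INTER_CUBIC)[:600,:800]
    cv2.imwrite(f"pics/crop_{n}.png",im2)
    D=W.reshape(-1,3); D=D[(D[:,2]>0.112)&(D[:,2]<0.13)&(D[:,0]>0.55)&(D[:,0]<1)&(abs(D[:,1])<0.35)]
    print("deck",len(D),cv2.minAreaRect(D[:,:2].astype(np.float32)),np.median(D[:,2]))
    r=(cv2.inRange(hsv,(0,170,80),(6,255,255))|cv2.inRange(hsv,(174,170,80),(180,255,255)))>0
    q=W[r]; q=q[(q[:,2]>0.0)&(q[:,2]<0.06)]; print("red",len(q),q.mean(0) if len(q) else 0)
    print(cv2.fitLine(q[:,:2].astype(np.float32),cv2.DIST_L2,0,.01,.01).ravel() if len(q)>5 else 0)
E
```

```text
side table z -0.002214208548123986
blue [ 143   15   61   53 2181] [173.9785  40.3714] maxz -0.016285901750116086 n 0 floor [ 0.6036  1.3547 -0.0473]
blue [  77   28   65   56 2412] [109.0066  55.3889] maxz -0.016754900391089612 n 0 floor [ 0.3241  1.3491 -0.0469]
blue [ 253  206   69   47 1445] [289.7972 232.7536] maxz 0.04473249048262127 n 341 floor [0.5117 0.0383 0.002 ]
  rim minrect ((0.48865288496017456, 0.024782855063676834), (0.11094750463962555, 0.1442888379096985), 78.33389282226562) [0.4862 0.0182 0.0426]
blue [ 261  286   59   43 1486] [294.426 308.932] maxz 0.0343349134803353 n 0 floor [ 0.4257 -0.1451  0.0014]
filter top 200 [0.4668 0.2436 0.085 ] ((0.46687638759613037, 0.2446262538433075), 0.025875089690089226)
deck 3122 ((0.7589060068130493, 0.032166287302970886), (0.20395337045192719, 0.36407989263534546), 1.5545389652252197) 0.11864734128733523
red 101 [ 0.7872 -0.0886  0.0276]
[ 0.0253 -0.9997  0.7872 -0.0886]
top table z 0.0006701404781744857
blue [ 279  205   53   65 2192] [305.3732 232.1583] maxz 0.047417995401409 n 372 floor [0.5054 0.024  0.0047]
  rim minrect ((0.48860618472099304, 0.027540381997823715), (0.10946906358003616, 0.14439404010772705), 78.48936462402344) [0.4923 0.0269 0.0455]
blue [ 355  240   50   50 1250] [378.4888 264.8608] maxz 0.03742297907325047 n 1 floor [ 0.4202 -0.1538  0.0037]
filter top 443 [0.4677 0.2478 0.0877] ((0.4678671658039093, 0.2484862059354782), 0.027674145996570587)
deck 4254 ((0.7589921355247498, 0.03339524567127228), (0.20167863368988037, 0.3603474497795105), 1.4700021743774414) 0.12153072625819866
red 216 [0.7865 0.0289 0.0332]
[ 0.0231 -0.9997  0.7865  0.0289]
```

View pics/crop_top.png

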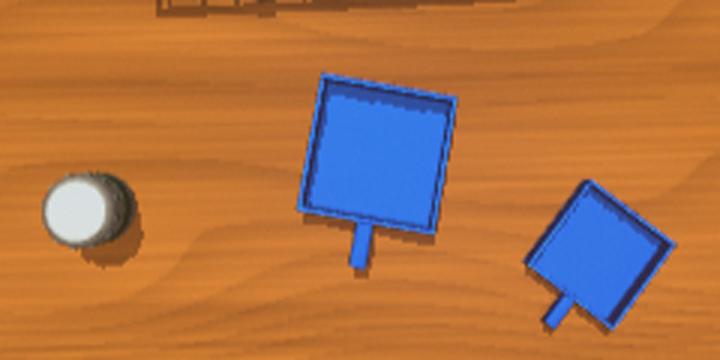

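View pics/crop_side.png

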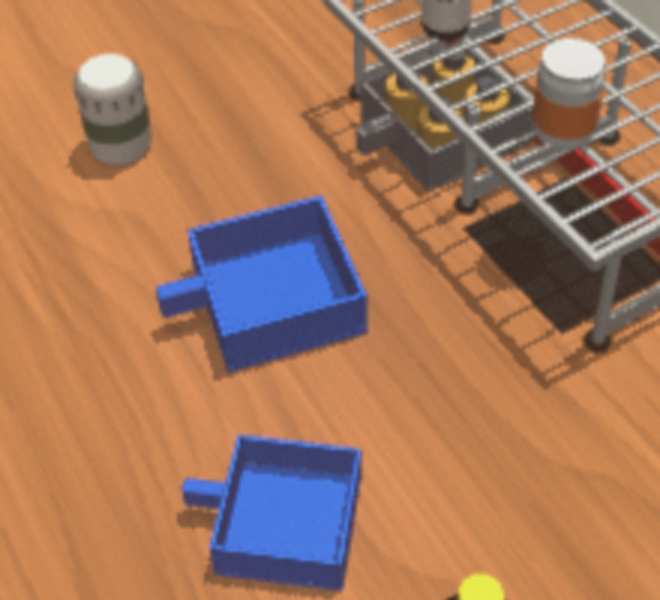

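The larger tray is at about (0.506, 0.024) with yaw -11.5°, and its 110 × 146 mm outline with handle matches the description. The canister is at (0.467, 0.247), with its top at 88 mm and radius 27 mm, which also fits. The crop confirms the green band, and the second tray (379,265) is smaller, with a 37 mm rim. The riser yaw is +1.4°.

```bash
cat >> h.py <<'E'
def delta(target,yaw=None,lean=None):
    """print shift in cm in current tool axes, and rotvec deg to desired (jaw yaw deg, lean deg)"""
    from workcell import env
    s=env.state(); r=rot(s["eef_rot"]); p=np.asarray(s["tool_pos"])
    print("t",round(s["clock"],2),"pos",p.round(4),"gap",round(s["finger_gap"],4),"F",np.round(s["ft_force"],1))
    M=r.as_matrix(); print("toolx yaw",np.degrees(np.arctan2(M[1,0],M[0,0])).round(2),"z",M[:,2].round(3))
    if target is not None: print("shift cm",(r.inv().apply(np.asarray(target)-p)*100).round(2))
    if yaw is not None:
        a=np.radians(yaw); l=np.radians(lean or 0)
        x=np.array([np.cos(a),np.sin(a),0]); f=np.array([np.sin(a),-np.cos(a),0])
        z=f*np.sin(l)+np.array([0,0,-np.cos(l)]); D=R.from_matrix(np.c_[x,np.cross(z,x),z])
        print("turn deg",np.degrees((r.inv()*D).as_rotvec()).round(2))
E
python3 - <<'E'
from h import *
delta([0.467,0.247,0.15],78.5)
c=np.load("pics/top0.npz"); print(proj(c,[[0.7281,-0.0524,0],[.5063,.0239,.0],[.659,.031,.122]]))
im=c["pixels"]; g=im.max(2)<60; W=cloud(c); q=W[80:165,305:365][g[80:165,305:365]]; q=q[abs(q[:,2])<.01]; print("mat",len(q),q.min(0),q.max(0))
E
```

```text
t 0.1 pos [0.1468 0.6327 0.2494] gap 0.0856 F [0.2 0.8 0.6]
toolx yaw 76.94 z [-0.    -0.002 -1.   ]
shift cm [-30.33  39.91  10.  ]
turn deg [ 0.01  0.09 -1.56]
[[333.62155677 142.17445232]
 [305.53033221 230.82719948]
 [300.12509826 160.73344138]]
mat 1112 [ 0.674564   -0.13076758 -0.00464468] [0.85498991 0.01187477 0.00788278]
```

```bash
python3 -m crank '[[[-3,4,0.5,0,0,0],[-3,4,1,0,0,0],[-3,4,1,0,0,0],[-3,4,1,0,0,0],[-3,4,1,0,0,0]]]' 0 30; python3 -m crank '[[[-3,4,1,0,0,0],[-3,4,1,0,0,0],[-3,4,1,0,0,0],[-3,4,1,0,0,0],[-3,3.9,1,0,0,0]]]'; python3 -c "
from h import *;delta([0.467,0.247,0.066],78.5)"
```

```text
clock: 0.72
tool_pos: [0.3086, 0.4404, 0.2047]
eef_rot: [0.0, 0.783, 0.622, -0.0]
ft_force: [0.3, -0.2, 0.4]
finger_gap: 0.0849
clock: 1.35
tool_pos: [0.4685, 0.2495, 0.1548]
eef_rot: [-0.0, 0.783, 0.622, -0.0]
ft_force: [0.5, 1.8, -0.7]
finger_gap: 0.0854
t 1.35 pos [0.4685 0.2495 0.1548] gap 0.0854 F [ 0.5  1.8 -0.7]
toolx yaw 76.95 z [-0. -0. -1.]
shift cm [-0.27 -0.09  8.88]
turn deg [-0.01  0.01 -1.55]
```

```bash
python3 -m crank '[[[-0.2,0,2,0,0,-1.5],[0,0,2,0,0,0],[0,0,2,0,0,0],[0,0,1.7,0,0,0],[0,0,1.1,0,0,0]]]'; python3 -c "
from h import *;delta([0.467,0.247,0.066],78.5)"
```

```text
clock: 1.98
tool_pos: [0.467, 0.2487, 0.0662]
eef_rot: [-0.0, 0.775, 0.632, -0.001]
ft_force: [0.4, 0.5, -0.2]
finger_gap: 0.0857
t 1.98 pos [0.467  0.2487 0.0662] gap 0.0857 F [ 0.4  0.5 -0.2]
toolx yaw 78.45 z [-0.001 -0.001 -1.   ]
shift cm [-0.17  0.04  0.02]
turn deg [-0.04  0.04 -0.05]
```

```bash
python3 -m crank '[[[0,0,0,0,0,0],[0,0,0,0,0,0],[0,0,0,0,0,0],[0,0,0,0,0,0],[0,0,0,0,0,0]]]' 120 30;python3 -m crank '[[[0,0,0,0,0,0],[0,0,0,0,0,0],[0,0,0,0,0,0],[0,0,0,0,0,0]]]' 160 30
python3 - <<'E'
from h import *
from workcell import eyes
c=eyes.read_camera("side"); cv2.imwrite("pics/grip1.png",c["pixels"][100:300,130:400]);delta(None)
E
```

```text
clock: 2.6
tool_pos: [0.4677, 0.2492, 0.0678]
eef_rot: [0.0, 0.775, 0.632, 0.001]
ft_force: [0.8, 0.5, 3.3]
finger_gap: 0.0553
clock: 3.1
tool_pos: [0.4677, 0.2492, 0.0678]
eef_rot: [0.0, 0.775, 0.632, 0.001]
ft_force: [0.0, 0.4, 6.0]
finger_gap: 0.0552
t 3.15 pos [0.4678 0.2492 0.0678] gap 0.0552 F [-0.2  0.6  4.9]
toolx yaw 78.44 z [ 0.001  0.001 -1.   ]
```

View pics/grip1.png

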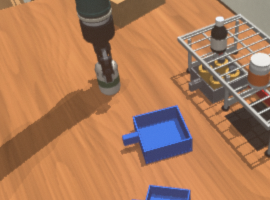

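```bash
python3 -m crank '[[[0,0,-0.5,0,0,0],[0,0,-1.5,0,0,0],[0,0,-2,0,0,0],[0,0,-2,0,0,0],[0,0,-1.5,0,0,0]]]'
python3 - <<'E'
from h import *
delta([0.509,0.023,0.14],78.5)
from workcell import eyes
c=eyes.read_camera("side"); cv2.imwrite("pics/lift1.png",c["pixels"][50:300,130:400])
E
```

```text
clock: 3.78
tool_pos: [0.4674, 0.2488, 0.1437]
eef_rot: [0.0, 0.775, 0.632, 0.0]
ft_force: [0.8, -0.1, -2.6]
finger_gap: 0.0551
t 3.77 pos [0.4674 0.2488 0.1437] gap 0.0551 F [ 0.8 -0.1 -2.6]
toolx yaw 78.43 z [ 0.001  0.    -1.   ]
shift cm [-21.29   8.61   0.36]
turn deg [ 0.03 -0.03 -0.07]
```

View pics/lift1.png

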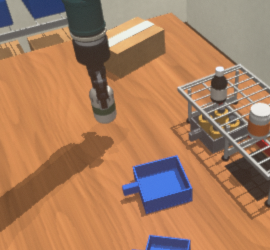

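The canister is lifted and upright, at crop pixel (103,103).

```bash
python3 -m crank '[[[-2,0.8,0,0,0,0],[-4,1.6,0,0,0,0],[-4.5,1.9,0,0,0,0],[-4.5,1.8,0,0,0,0],[-4,1.6,0,0,0,0]]]'; python3 -m crank '[[[-2,0.8,0,0,0,0],[-0.3,0.1,0,0,0,0],[0,0,0,0,0,0]]]'
python3 - <<'E'
from h import *
delta([0.509,0.023,0.072],78.5)
from workcell import eyes
for n in("side","top"):
    c=eyes.read_camera(n); im=c["pixels"]; a=im[100:300,180:400]; cv2.imwrite(f"pics/over_{n}.png",cv2.resize(a,None,fx=2.5,fy=2.5))
    m=cv2.inRange(cv2.cvtColor(im,cv2.COLOR_BGR2HSV),(105,120,40),(125,255,255)); W=cloud(c)
    if n=="side":
        P=W.reshape(-1,3); P=P[(P[:,2]>.09)&(P[:,2]<.16)&(abs(P[:,0]-.509)<.045)&(abs(P[:,1]-.023)<.045)]
        print(len(P),P.min(0),P.max(0))
E
```

```text
clock: 4.45
tool_pos: [0.5046, 0.0454, 0.1422]
eef_rot: [0.0, 0.775, 0.632, -0.0]
ft_force: [-0.0, 0.6, -2.2]
finger_gap: 0.0551
clock: 4.82
tool_pos: [0.5086, 0.0239, 0.1421]
eef_rot: [-0.0, 0.774, 0.633, -0.0]
ft_force: [0.5, -0.5, -2.2]
finger_gap: 0.0552
t 4.83 pos [0.5086 0.0239 0.1421] gap 0.0552 F [ 0.5 -0.5 -2.2]
toolx yaw 78.49 z [-0.001  0.001 -1.   ]
shift cm [-0.08  0.07  7.01]
turn deg [-0.04 -0.02 -0.01]
551 [ 0.4800915  -0.02083217  0.09001151] [0.5374026  0.05820657 0.15998931]
```

View pics/over_side.png

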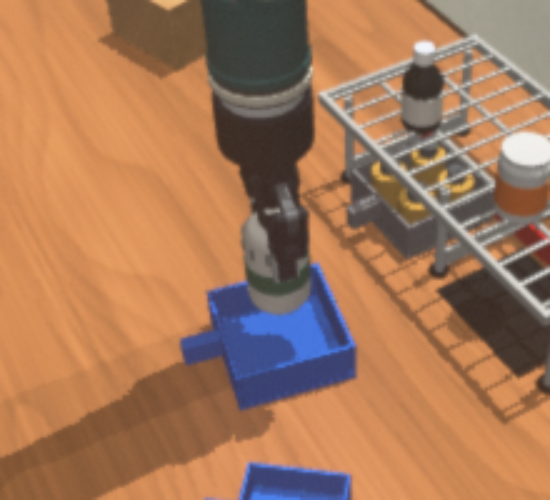

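View pics/over_top.png

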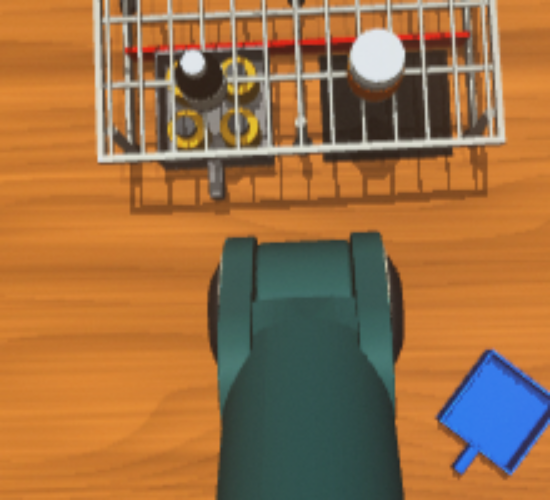

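The canister is above the tray: its bottom is at crop (280,300) and the tray's interior is below it. I'll lower it slowly.

```bash
python3 -m crank '[[[0,0,1.5,0,0,0],[0,0,1.5,0,0,0],[0,0,1.5,0,0,0],[0,0,1,0,0,0],[0,0,0.5,0,0,0]]]'; python3 -m crank '[[[0,0,0.2,0,0,0],[0,0,0.2,0,0,0],[0,0,0.1,0,0,0],[0,0,0.1,0,0,0]]]';python3 -m crank '[[[0,0,0.1,0,0,0],[0,0,0.1,0,0,0],[0,0,0,0,0,0]]]'
```

```text
clock: 5.55
tool_pos: [0.5085, 0.0228, 0.0813]
eef_rot: [-0.0, 0.775, 0.632, -0.001]
ft_force: [0.5, 0.4, -1.7]
finger_gap: 0.0552
clock: 6.05
tool_pos: [0.5091, 0.023, 0.0765]
eef_rot: [0.0, 0.775, 0.632, 0.0]
ft_force: [0.2, 0.2, -1.5]
finger_gap: 0.055
clock: 6.42
tool_pos: [0.5089, 0.023, 0.0742]
eef_rot: [-0.0, 0.775, 0.632, -0.0]
ft_force: [-0.5, 0.3, -1.7]
finger_gap: 0.0549
```

```bash
python3 -m crank '[[[0,0,0.1,0,0,0],[0,0,0,0,0,0]]]';python3 -m crank '[[[0,0,0.1,0,0,0],[0,0,0,0,0,0]]]';python3 -m crank '[[[0,0,0.05,0,0,0],[0,0,0,0,0,0]]]'
```

```text
clock: 6.68
tool_pos: [0.5088, 0.023, 0.0732]
eef_rot: [-0.0, 0.775, 0.632, -0.0]
ft_force: [-0.3, -0.2, -2.5]
finger_gap: 0.0548
clock: 6.92
tool_pos: [0.5088, 0.023, 0.0722]
eef_rot: [-0.0, 0.775, 0.632, -0.0]
ft_force: [0.2, 0.3, -2.3]
finger_gap: 0.0552
clock: 7.18
tool_pos: [0.509, 0.023, 0.0719]
eef_rot: [0.0, 0.775, 0.632, 0.0]
ft_force: [0.6, 0.5, -1.6]
finger_gap: 0.0546
```

```bash
python3 -m crank '[[[0,0,0.05,0,0,0],[0,0,0,0,0,0]]]';python3 -m crank '[[[0,0,0.05,0,0,0],[0,0,0,0,0,0]]]';python3 -m crank '[[[0,0,0.05,0,0,0],[0,0,0,0,0,0]]]'
```

```text
clock: 7.42
tool_pos: [0.5091, 0.023, 0.0718]
eef_rot: [0.0, 0.775, 0.632, 0.0]
ft_force: [-1.7, -0.2, 5.3]
finger_gap: 0.055
clock: 7.68
tool_pos: [0.5091, 0.023, 0.0718]
eef_rot: [0.0, 0.775, 0.632, 0.0]
ft_force: [-4.2, -1.1, 9.7]
finger_gap: 0.055
clock: 7.92
tool_pos: [0.5092, 0.023, 0.0717]
eef_rot: [0.0, 0.775, 0.632, 0.0]
ft_force: [-4.7, 0.3, 15.2]
finger_gap: 0.055
```

Contact is confirmed (12 N above the hanging load). I'll relieve the push a little, then open.

```bash
python3 -m crank '[[[0,0,-0.1,0,0,0],[0,0,0,0,0,0]]]';python3 -m crank '[[[0,0,0,0,0,0],[0,0,0,0,0,0],[0,0,0,0,0,0],[0,0,0,0,0,0]]]' 20; python3 -m crank '[[[0,0,-1,0,0,0],[0,0,-2.5,0,0,0],[0,0,-3,0,0,0],[0,0,-3,0,0,0],[0,0,-3,0,0,0]]]' 0
python3 - <<'E'
from h import *
from workcell import eyes
c=eyes.read_camera("side"); cv2.imwrite("pics/placed.png",cv2.resize(c["pixels"][130:290,200:400],None,fx=3,fy=3))
E
```

```text
clock: 8.18
tool_pos: [0.5091, 0.023, 0.0718]
eef_rot: [0.0, 0.775, 0.632, 0.0]
ft_force: [-1.7, -0.4, 7.7]
finger_gap: 0.0552
clock: 8.68
tool_pos: [0.5089, 0.023, 0.0712]
eef_rot: [-0.0, 0.775, 0.632, -0.0]
ft_force: [0.1, 0.2, 0.2]
finger_gap: 0.0788
clock: 9.3
tool_pos: [0.5089, 0.0229, 0.198]
eef_rot: [0.0, 0.775, 0.632, 0.0]
ft_force: [0.1, 0.2, -1.1]
finger_gap: 0.0853
```

View pics/placed.png

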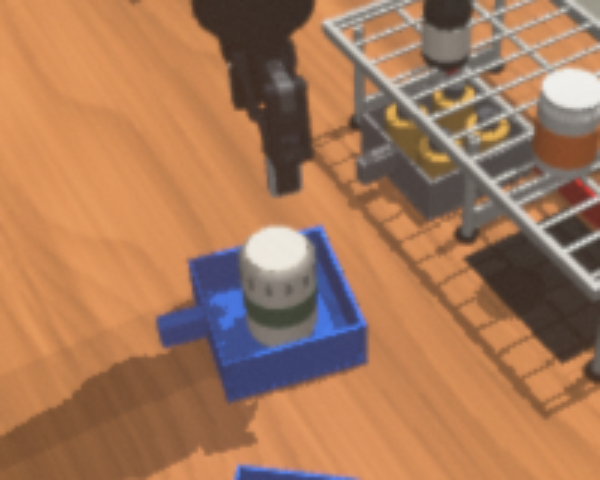

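The canister stands upright in the tray with the fingers clear. Next is the handle. I'll move over it and lean back.

```bash
python3 -m crank '[[[0.2,-2,0,0,0,0],[0.2,-2.5,0,0,0,0],[0.2,-2.5,0,0,0,0],[0,-1.2,0,0,0,0],[0,0,0,0,0,0]]]' 100;  python3 -m crank '[[[0,0,0,-8,0,0],[0,0,0,-10,0,0],[0,0,0,-10,0,0],[0,0,0,-10,0,0],[0,0,0,0,0,0]]]'
python3 - <<'E'
from h import *
delta([0.4289,0.0396,0.12],78.5,38)
from workcell import env
print(env.state()["joints"].round(3))
E
```

```text
clock: 9.98
tool_pos: [0.4297, 0.0453, 0.1967]
eef_rot: [0.0, 0.775, 0.633, 0.0]
ft_force: [0.3, -0.6, -1.1]
finger_gap: 0.0517
clock: 10.6
tool_pos: [0.4213, 0.0271, 0.1806]
eef_rot: [0.176, 0.759, 0.62, 0.095]
ft_force: [0.3, -0.0, -0.5]
finger_gap: 0.0519
t 10.6 pos [0.4213 0.0271 0.1806] gap 0.0519 F [ 0.3 -0.  -0.5]
toolx yaw 77.62 z [ 0.362 -0.149 -0.92 ]
shift cm [ 1.83 -1.85  5.67]
turn deg [-15.35   4.09   1.37]
[-0.007  0.082 -0.327  2.405  0.714  0.447  0.423]
```

Joint 4 is near its limit here, so the full lean isn't reachable this close. I'll pinch with a small lean first, slide the tray forward, then re-grip leaned.

```bash
python3 -m crank '[[[0,0,-1.5,6,0,0],[0,0,-0.5,7,0,0],[0,0,0,0,0,0],[0,0,0,0,0,0]]]'
python3 - <<'E'
from h import *
delta([0.4289,0.0396,0.10],78.5,12)
from workcell import env,eyes
print(env.state()["joints"].round(3))
c=eyes.read_camera("side");W=cloud(c); m=cv2.inRange(cv2.cvtColor(c["pixels"],cv2.COLOR_BGR2HSV),(105,120,40),(125,255,255))
m[:200]=0;m[275:]=0
P=W[m>0]; r=P[(P[:,2]>.038)&(P[:,2]<.052)]; print(cv2.minAreaRect(r[:,:2].astype(np.float32)))
E
```

```text
clock: 11.1
tool_pos: [0.4146, 0.0304, 0.1986]
eef_rot: [0.092, 0.773, 0.627, 0.026]
ft_force: [-0.9, 0.9, -0.3]
finger_gap: 0.052
t 11.1 pos [0.4146 0.0304 0.1986] gap 0.052 F [-0.9  0.9 -0.3]
toolx yaw 77.69 z [ 0.156 -0.11  -0.982]
shift cm [ 1.95 -0.53  9.8 ]
turn deg [-1.89  4.4   0.04]
[ 0.071  0.102 -0.343  2.267  0.294  0.676  0.873]
((0.4881831407546997, 0.02467450499534607), (0.11114878207445145, 0.1437217891216278), 78.40121459960938)
```

```bash
python3 -m crank '[[[1,-0.5,2,-1,2,0],[0.5,-0.5,2,-1,2.4,0],[0.1,0,2,0,0,0],[0,0,2,0,0,0],[0,0,0,0,0,0]]]'
python3 - <<'E'
from h import *
delta([0.4285,0.0385,0.034],78.5,12)
from workcell import env,eyes
c=eyes.read_camera("side"); cv2.imwrite("pics/han.png",cv2.resize(c["pixels"][130:290,200:400],None,fx=3,fy=3))
E
```

```text
clock: 11.78
tool_pos: [0.4218, 0.0428, 0.1165]
eef_rot: [0.08, 0.769, 0.63, 0.065]
ft_force: [0.7, -0.4, 0.4]
finger_gap: 0.052
t 11.78 pos [0.4218 0.0428 0.1165] gap 0.052 F [ 0.7 -0.4  0.4]
toolx yaw 78.63 z [ 0.202 -0.042 -0.979]
shift cm [-0.28 -0.97  8.23]
turn deg [-0.12  0.03  0.14]
```

View pics/han.png

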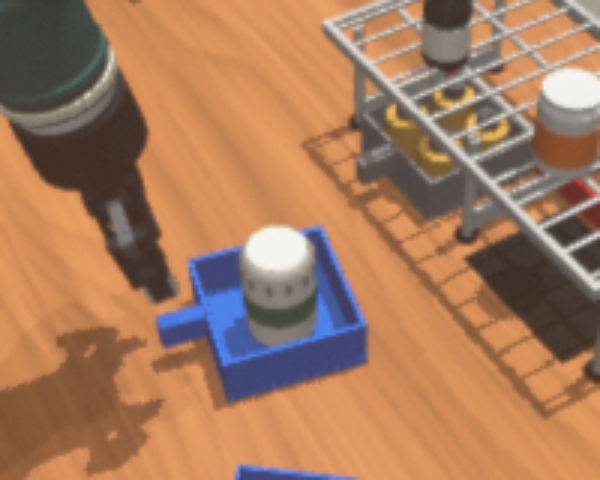

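```bash
python3 -m crank '[[[-0.3,-0.5,1.5,0,0,0],[0,-0.5,2,0,0,0],[0,0,2,0,0,0],[0,0,1.5,0,0,0],[0,0,0.8,0,0,0]]]'; python3 -m crank '[[[0,0,0,0,0,0],[0,0,0,0,0,0]]]'
python3 - <<'E'
from h import *
delta([0.4285,0.0385,0.036],78.5,12)
from workcell import env,eyes
c=eyes.read_camera("side"); cv2.imwrite("pics/han2.png",cv2.resize(c["pixels"][130:290,200:400],None,fx=3,fy=3))
E
```

```text
clock: 12.45
tool_pos: [0.4293, 0.0388, 0.0397]
eef_rot: [0.081, 0.77, 0.63, 0.067]
ft_force: [0.6, 0.7, 0.4]
finger_gap: 0.052
clock: 12.7
tool_pos: [0.4294, 0.0388, 0.0402]
eef_rot: [0.081, 0.77, 0.63, 0.067]
ft_force: [-0.0, 0.3, 0.5]
finger_gap: 0.0522
t 12.7 pos [0.4294 0.0388 0.0402] gap 0.0522 F [-0.   0.3  0.5]
toolx yaw 78.57 z [ 0.206 -0.041 -0.978]
shift cm [-0.04 -0.17  0.4 ]
turn deg [ 0.12 -0.06  0.06]
```

View pics/han2.png

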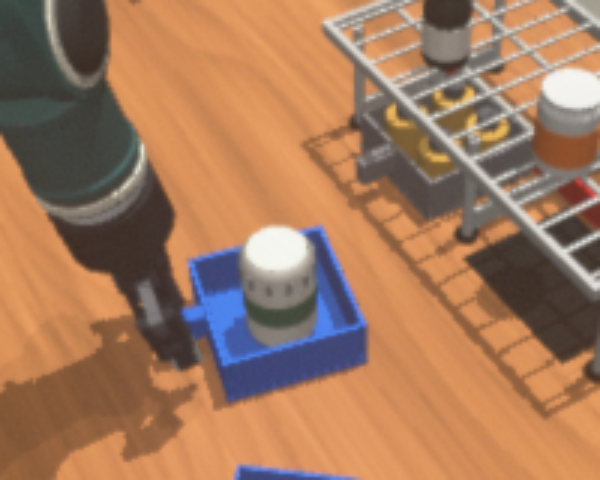

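The fingers straddle the handle at crop (175,335), so I'll close.

```bash
python3 -m crank '[[[0,0,0.3,0,0,0],[0,0,0,0,0,0],[0,0,0,0,0,0],[0,0,0,0,0,0]]]' 190 30; python3 -m crank '[[[0,0,0,0,0,0],[0,0,0,0,0,0],[0,0,0,0,0,0]]]' 235 40
python3 - <<'E'
from h import *
delta(None)
from workcell import env,eyes
c=eyes.read_camera("side"); cv2.imwrite("pics/han3.png",cv2.resize(c["pixels"][130:290,200:400],None,fx=3,fy=3))
W=cloud(c); m=cv2.inRange(cv2.cvtColor(c["pixels"],cv2.COLOR_BGR2HSV),(105,120,40),(125,255,255))
m[:200]=0;m[275:]=0
P=W[m>0]; r=P[(P[:,2]>.038)&(P[:,2]<.052)]; print(cv2.minAreaRect(r[:,:2].astype(np.float32)))
E
```

```text
clock: 13.25
tool_pos: [0.4297, 0.0383, 0.0365]
eef_rot: [0.081, 0.77, 0.63, 0.067]
ft_force: [0.2, -0.2, 0.6]
finger_gap: 0.0218
clock: 13.62
tool_pos: [0.4299, 0.0387, 0.0367]
eef_rot: [0.081, 0.77, 0.63, 0.067]
ft_force: [-0.9, 2.3, 3.8]
finger_gap: 0.0136
t 13.62 pos [0.4299 0.0387 0.0367] gap 0.0136 F [-0.9  2.3  3.8]
toolx yaw 78.59 z [ 0.205 -0.041 -0.978]
((0.4988589882850647, 0.02252892404794693), (0.11259549856185913, 0.12144161015748978), 79.0291519165039)
```

View pics/han3.png

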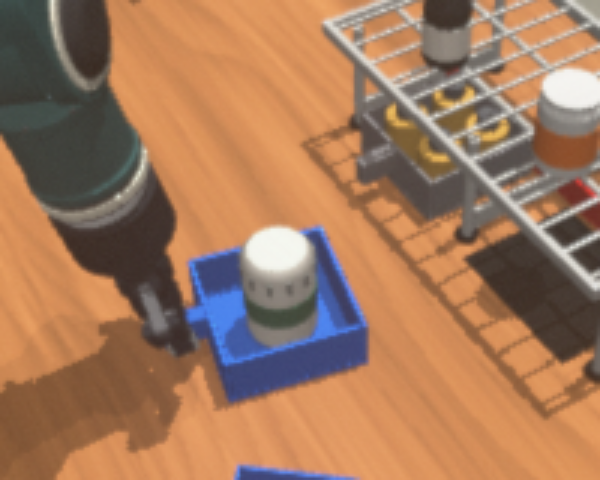

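Gripped at 13.6 mm, and the tray hasn't moved. Now I'll plan the slide to just in front of the deck, squared to the bay.

```bash
cat >> h.py <<'E'
def rows(target,yaw,lean,w):
    """suggest rows: weights w over interpolated straight path"""
    from workcell import env
    s=env.state(); r0=rot(s["eef_rot"]); p0=np.asarray(s["tool_pos"])
    a=np.radians(yaw); l=np.radians(lean)
    x=np.array([np.cos(a),np.sin(a),0]); f=np.array([np.sin(a),-np.cos(a),0]); z=f*np.sin(l)+np.array([0,0,-np.cos(l)])
    D=R.from_matrix(np.c_[x,np.cross(z,x),z]); tot=(r0.inv()*D).as_rotvec()
    w=np.cumsum(w)/np.sum(w); pr,pp=r0,p0
    for k in w:
        r=r0*R.from_rotvec(tot*k); p=p0+(np.asarray(target)-p0)*k
        print(np.r_[pr.inv().apply(p-pp)*100,np.degrees((pr.inv()*r).as_rotvec())].round(2).tolist()); pr,pp=r,p
E
python3 - <<'E'
from h import *
rows([0.534,-0.0571,0.0367],91.4,12,[.5,1,1,1,1,1,1,1,1,1,.5])
E
```

```text
[-0.37, 0.59, 0.13, 0.0, 0.13, -0.63]
[-0.75, 1.18, 0.25, 0.01, 0.26, -1.25]
[-0.77, 1.16, 0.25, 0.01, 0.26, -1.25]
[-0.8, 1.14, 0.24, 0.01, 0.26, -1.25]
[-0.83, 1.12, 0.24, 0.01, 0.26, -1.25]
[-0.85, 1.11, 0.23, 0.01, 0.26, -1.25]
[-0.88, 1.09, 0.23, 0.01, 0.26, -1.25]
[-0.9, 1.07, 0.23, 0.01, 0.26, -1.25]
[-0.92, 1.05, 0.22, 0.01, 0.26, -1.25]
[-0.95, 1.03, 0.22, 0.01, 0.26, -1.25]
[-0.49, 0.5, 0.11, 0.0, 0.13, -0.63]
```

```bash
python3 -m crank '[[[-0.4,0.6,0.12,0,0.13,-0.6],[-0.75,1.2,0.25,0,0.26,-1.25],[-0.77,1.16,0.25,0,0.26,-1.25],[-0.8,1.14,0.24,0,0.26,-1.25],[-0.4,0.56,0.12,0,0.13,-0.6]]]'
python3 - <<'E'
from h import *
delta(None)
rows([0.534,-0.0571,0.0367],91.4,12,[.5,1,1,1,1,1,.5])
from workcell import env,eyes
c=eyes.read_camera("side"); cv2.imwrite("pics/sl1.png",cv2.resize(c["pixels"][130:290,200:400],None,fx=3,fy=3))
E
```

```text
clock: 14.3
tool_pos: [0.4708, 0.0004, 0.0366]
eef_rot: [0.078, 0.741, 0.664, 0.07]
ft_force: [-10.2, 5.6, 14.3]
finger_gap: 0.0132
t 14.3 pos [4.708e-01 4.000e-04 3.660e-02] gap 0.0132 F [-10.2   5.6  14.3]
toolx yaw 83.7 z [ 0.207 -0.022 -0.978]
[-0.42, 0.56, 0.12, -0.0, 0.13, -0.63]
[-0.85, 1.12, 0.24, -0.0, 0.26, -1.26]
[-0.88, 1.1, 0.23, -0.0, 0.26, -1.26]
[-0.9, 1.08, 0.23, -0.0, 0.26, -1.26]
[-0.92, 1.06, 0.22, -0.0, 0.26, -1.26]
[-0.95, 1.04, 0.22, -0.0, 0.26, -1.26]
[-0.49, 0.51, 0.11, -0.0, 0.13, -0.63]
```

View pics/sl1.png

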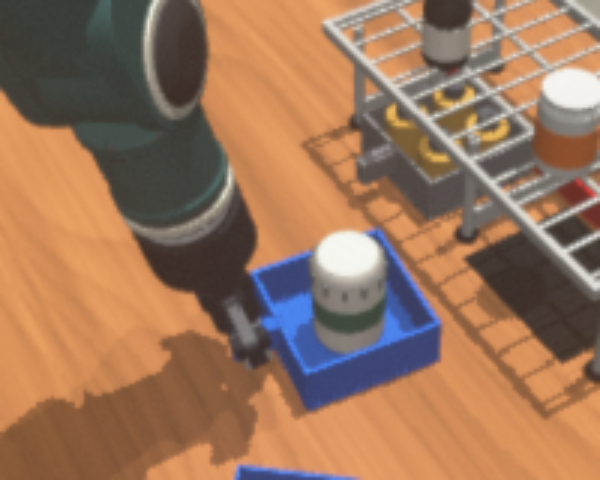

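Sliding well: the canister is upright at crop (348,290). The tool is pressing down a little too much (14 N), so I'll ease z by 1 mm.

```bash
python3 -m crank '[[[-0.4,0.56,0.06,0,0.13,-0.6],[-0.85,1.12,0.2,0,0.26,-1.25],[-0.88,1.1,0.23,0,0.26,-1.25],[-0.9,1.08,0.23,0,0.26,-1.25],[-0.92,1.06,0.22,0,0.26,-1.25]]]';  python3 -m crank '[[[-0.95,1.04,0.22,0,0.26,-1.25],[-0.5,0.5,0.11,0,0.13,-0.6],[0,0,0,0,0,0]]]'
python3 - <<'E'
from h import *
delta([0.534,-0.0571,0.0367],91.4,12)
from workcell import env,eyes
for n in("side","top"):
    c=eyes.read_camera(n); cv2.imwrite(f"pics/sl2{n}.png",cv2.resize(c["pixels"][100:290,200:420],None,fx=3,fy=3))
    W=cloud(c); m=cv2.inRange(cv2.cvtColor(c["pixels"],cv2.COLOR_BGR2HSV),(105,120,40),(125,255,255))
    N,l,s,ce=cv2.connectedComponentsWithStats(m)
    for i in range(1,N):
        if s[i,4]<150 or ce[i][1]<100: continue
        P=W[l==i]; r=P[(P[:,2]>.038)&(P[:,2]<.052)]
        if len(r)>20: print(n,ce[i],cv2.minAreaRect(r[:,:2].astype(np.float32)))
E
```

```text
clock: 14.98
tool_pos: [0.5177, -0.0438, 0.0369]
eef_rot: [0.074, 0.707, 0.699, 0.073]
ft_force: [-1.3, 0.5, -1.1]
finger_gap: 0.0136
clock: 15.35
tool_pos: [0.5341, -0.0586, 0.0372]
eef_rot: [0.073, 0.696, 0.71, 0.074]
ft_force: [0.9, -0.3, -4.5]
finger_gap: 0.0135
t 15.35 pos [ 0.5341 -0.0586  0.0372] gap 0.0135 F [ 0.9 -0.3 -4.5]
toolx yaw 91.09 z [ 0.208  0.004 -0.978]
shift cm [ 0.15 -0.02  0.05]
turn deg [-0.01  0.09 -0.29]
side [353.47126437 242.72988506] ((0.6109476089477539, -0.060214947909116745), (0.11342445015907288, 0.11087773740291595), 0.15037256479263306)
top [337.20245399 187.7791411 ] ((0.6087645888328552, -0.05691688135266304), (0.11567716300487518, 0.10942123830318451), 1.1641844511032104)
```

View pics/sl2side.png

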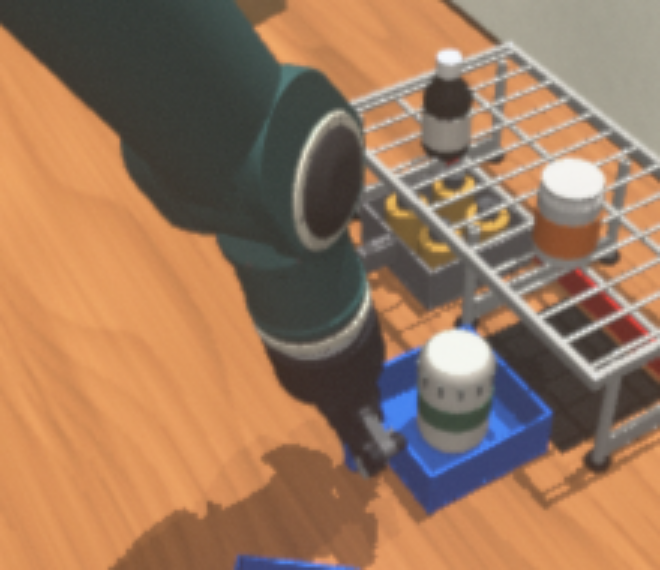

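View pics/sl2top.png

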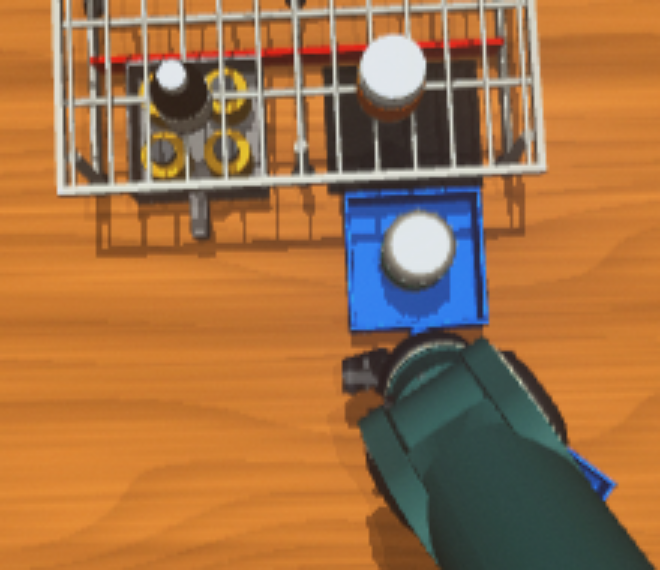

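The tray is squared at the bay mouth: the rear edge lies just ahead of the deck edge, at crop top (412,190), and the canister is centred at (418,245). Now I'll release, lean back in place around the handle, and re-grip.

```bash
python3 -m crank '[[[0,0,0.05,0,0,0],[0,0,0,0,0,0],[0,0,0,0,0,0],[0,0,0,0,0,0]]]' 100; python3 -m crank '[[[0,0,-0.4,-4,0,0],[0,0,0,-6,0,0],[0,0,0,-6,0,0],[0,0,0,-6,0,0],[0,0,0,-5,0,0]]]'
python3 - <<'E'
from h import *
delta([0.534,-0.058,0.036],91.4,39)
from workcell import env,eyes
print(env.state()["joints"].round(3))
for n in["side"]:
    c=eyes.read_camera(n); cv2.imwrite(f"pics/sl3{n}.png",cv2.resize(c["pixels"][100:290,200:420],None,fx=3,fy=3))
E
```

```text
clock: 15.95
tool_pos: [0.5346, -0.0577, 0.0374]
eef_rot: [0.074, 0.696, 0.711, 0.075]
ft_force: [-0.2, 0.1, 0.0]
finger_gap: 0.052
clock: 16.58
tool_pos: [0.5282, -0.0743, 0.0365]
eef_rot: [0.16, 0.687, 0.698, 0.124]
ft_force: [0.4, -0.1, 1.2]
finger_gap: 0.052
t 16.57 pos [ 0.5282 -0.0743  0.0365] gap 0.052 F [ 0.4 -0.1  1.2]
toolx yaw 90.31 z [ 0.393 -0.046 -0.918]
shift cm [1.63 0.56 0.2 ]
turn deg [-15.87   3.14   0.62]
[ 0.443  0.584 -0.437  2.26   1.883  0.246 -0.135]
```

View pics/sl3side.png

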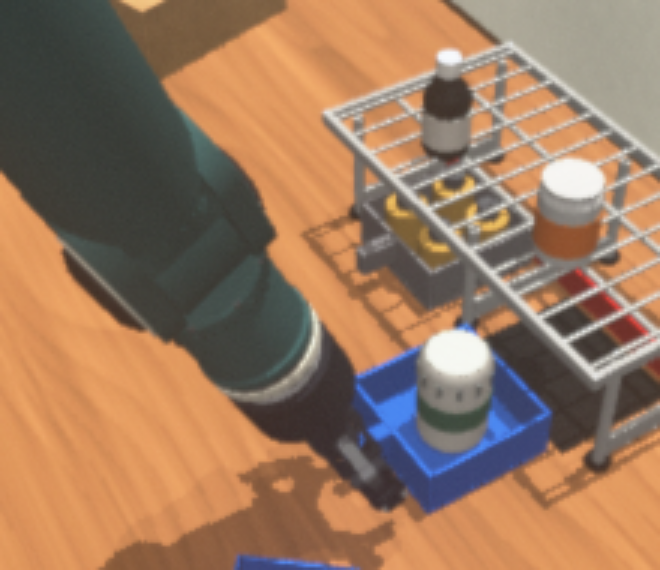

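The wrist is passing a near-singularity (joint 6 near its limit, joint 5 flipping), so the TCP drifted. The fingers are still clear of the handle. I'll retreat upward before finishing the lean.

```bash
python3 -m crank '[[[0.5,-0.3,-1,0,0,0],[0.5,-0.2,-1.5,0,0,0],[0,0,-2.5,0,0,0],[0,0,-2.5,0,0,0],[0,0,-2.5,0,0,0]]]';  python3 -m crank '[[[0,0,0,-3,1,0],[0,0,0,-3,1,0],[0,0,0,-3,1,0],[0,0,0,-4,0,0],[0,0,0,-4,0,0]]]'
python3 - <<'E'
from h import *
delta([0.484,-0.058,0.10],91.4,39)
from workcell import env,eyes
print(env.state()["joints"].round(3))
E
```

```text
clock: 17.25
tool_pos: [0.4847, -0.0588, 0.1258]
eef_rot: [0.159, 0.687, 0.699, 0.124]
ft_force: [-1.0, 0.4, -0.3]
finger_gap: 0.0521
clock: 17.88
tool_pos: [0.4825, -0.0614, 0.1139]
eef_rot: [0.217, 0.662, 0.69, 0.197]
ft_force: [-0.4, 1.7, -4.0]
finger_gap: 0.052
t 17.88 pos [ 0.4825 -0.0614  0.1139] gap 0.052 F [-0.4  1.7 -4. ]
toolx yaw 91.69 z [ 0.56  -0.016 -0.828]
shift cm [ 0.39 -0.64  1.23]
turn deg [-4.97  1.64  1.58]
[ 1.002  0.576 -1.056  2.432  2.104  0.476 -0.225]
```

```bash
python3 -m crank '[[[0.3,1,-0.5,-1,0.5,0.5],[0,1.5,-0.8,-1,0.5,0.5],[0,1,-0.5,-1,0.5,0.5],[0,0,0,0,0,0]]]'
python3 - <<'E'
from h import *
delta([0.534,-0.058,0.10],91.4,38)
from workcell import env,eyes
print(env.state()["joints"].round(3))
for n in["side"]:
    c=eyes.read_camera(n); cv2.imwrite(f"pics/sl4{n}.png",c["pixels"])
E
```

```text
clock: 18.38
tool_pos: [0.5018, -0.0577, 0.149]
eef_rot: [0.223, 0.663, 0.678, 0.226]
ft_force: [-1.0, -0.6, -0.2]
finger_gap: 0.0516
t 18.38 pos [ 0.5018 -0.0577  0.149 ] gap 0.0516 F [-1.  -0.6 -0.2]
toolx yaw 91.27 z [ 0.603  0.011 -0.798]
shift cm [-0.09 -0.39  5.85]
turn deg [-0.92  0.2  -0.01]
[ 1.059  0.509 -1.102  2.404  2.091  0.39  -0.243]
```

View pics/sl4side.png

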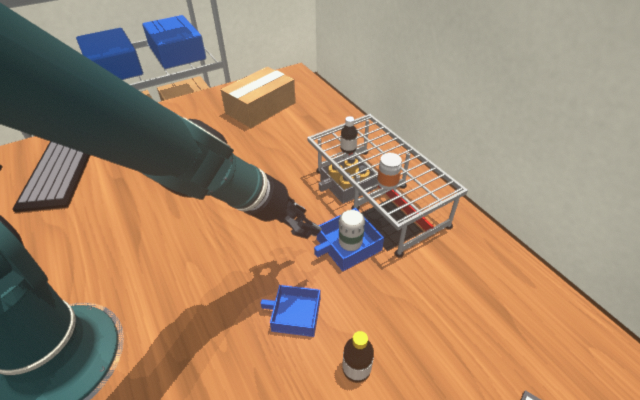

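Run:
```python
from h import *
rows([0.531,-0.058,0.036],91.4,38,[1,1,1,1,1,.7])
```

```text
[-0.02, -0.77, 1.89, -0.17, 0.03, -0.01]
[-0.02, -0.78, 1.88, -0.17, 0.03, -0.01]
[-0.02, -0.78, 1.88, -0.17, 0.03, -0.01]
[-0.02, -0.79, 1.88, -0.17, 0.03, -0.01]
[-0.02, -0.79, 1.88, -0.17, 0.03, -0.01]
[-0.02, -0.56, 1.31, -0.12, 0.02, -0.0]
```

```bash
python3 -m crank '[[[0,-0.8,1.9,0,0,0],[0,-0.8,1.9,0,0,0],[0,-0.8,1.9,0,0,0]]]'
python3 - <<'E'
from h import *
rows([0.531,-0.058,0.036],91.4,38,[1,1,1,.7]);delta(None)
from workcell import env
print(env.state()["joints"].round(3))
E
```

```text
clock: 18.8
tool_pos: [0.5159, -0.0567, 0.0865]
eef_rot: [0.221, 0.663, 0.678, 0.227]
ft_force: [0.5, -0.2, -0.4]
finger_gap: 0.0519
[-0.05, -0.5, 1.34, -0.3, 0.01, -0.03]
[-0.05, -0.5, 1.33, -0.3, 0.01, -0.03]
[-0.05, -0.51, 1.33, -0.3, 0.01, -0.03]
[-0.03, -0.36, 0.93, -0.21, 0.01, -0.02]
t 18.8 pos [ 0.5159 -0.0567  0.0865] gap 0.0519 F [ 0.5 -0.2 -0.4]
toolx yaw 91.28 z [ 0.6    0.014 -0.8  ]
[ 0.984  0.755 -1.053  2.392  2.269  0.593 -0.306]
```

```bash
python3 -m crank '[[[-0.05,-0.5,1.3,0,0,0],[-0.05,-0.5,1.3,0,0,0],[0,-0.5,1.3,0,0,0],[0,-0.3,0.9,0,0,0],[0,0,0,0,0,0]]]'
python3 - <<'E'
from h import *
delta([0.531,-0.058,0.036],91.4,38)
from workcell import env,eyes
print(env.state()["joints"].round(3))
c=eyes.read_camera("side"); cv2.imwrite(f"pics/sl5.png",cv2.resize(c["pixels"][100:290,200:420],None,fx=3,fy=3))
E
```

```text
clock: 19.42
tool_pos: [0.5303, -0.057, 0.0376]
eef_rot: [0.22, 0.664, 0.678, 0.227]
ft_force: [-0.0, 0.4, -0.4]
finger_gap: 0.0519
t 19.43 pos [ 0.5303 -0.057   0.0376] gap 0.0519 F [-0.   0.4 -0.4]
toolx yaw 91.27 z [ 0.6    0.015 -0.8  ]
shift cm [-0.1  -0.04  0.17]
turn deg [-1.11 -0.04 -0.2 ]
[ 0.936  0.915 -0.996  2.36   2.386  0.697 -0.33 ]
```

View pics/sl5.png

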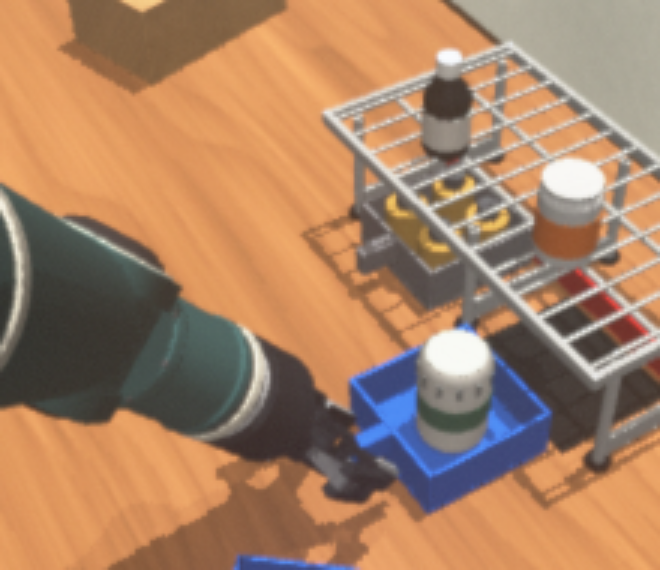

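```bash
python3 -m crank '[[[-0.1,0,0,-1,0,0],[0,0,0,-1,0,0],[0,0,0,0,0,0],[0,0,0,0,0,0]]]' 190 30; python3 -m crank '[[[0,0,0,0,0,0],[0,0,0,0,0,0],[0,0,0,0,0,0]]]' 235 40
python3 - <<'E'
from h import *
delta(None)
from workcell import env,eyes
for n in("side","top"):
    c=eyes.read_camera(n); cv2.imwrite(f"pics/sl6{n}.png",cv2.resize(c["pixels"][100:290,200:420],None,fx=3,fy=3))
    W=cloud(c); m=cv2.inRange(cv2.cvtColor(c["pixels"],cv2.COLOR_BGR2HSV),(105,120,40),(125,255,255))
    N,l,s,ce=cv2.connectedComponentsWithStats(m)
    for i in range(1,N):
        if s[i,4]<150 or ce[i][1]<100: continue
        P=W[l==i]; r=P[(P[:,2]>.038)&(P[:,2]<.052)]
        if len(r)>20: print(n,ce[i],cv2.minAreaRect(r[:,:2].astype(np.float32)))
E
```

```text
clock: 19.98
tool_pos: [0.5305, -0.0585, 0.0382]
eef_rot: [0.232, 0.66, 0.673, 0.239]
ft_force: [0.2, 0.5, 0.4]
finger_gap: 0.0215
clock: 20.35
tool_pos: [0.5306, -0.0584, 0.0383]
eef_rot: [0.233, 0.66, 0.673, 0.239]
ft_force: [-1.4, -0.3, 2.8]
finger_gap: 0.0133
t 20.35 pos [ 0.5306 -0.0584  0.0383] gap 0.0133 F [-1.4 -0.3  2.8]
toolx yaw 91.23 z [ 0.629  0.015 -0.777]
side [345.62747036 239.77667984] ((0.6000858545303345, -0.06044451519846916), (0.132979616522789, 0.1120215579867363), 2.8217053413391113)
top [337.13675214 189.23931624] ((0.5942094922065735, -0.05694526433944702), (0.14451482892036438, 0.10945646464824677), 1.5994020700454712)
```

View pics/sl6side.png

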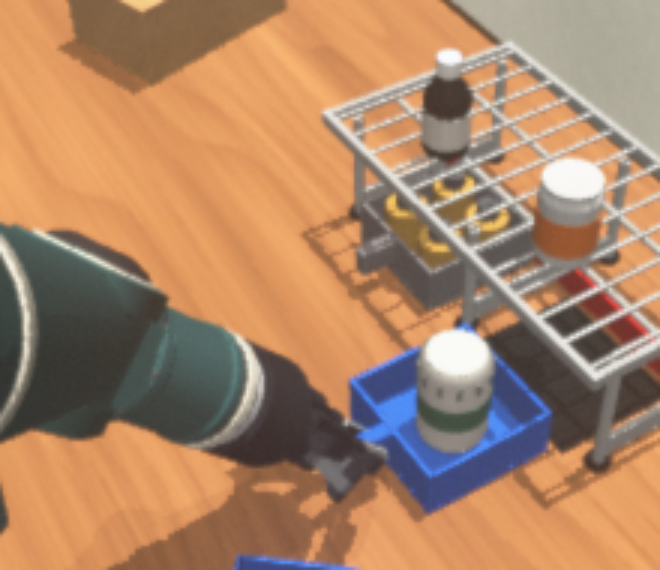

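View pics/sl6top.png

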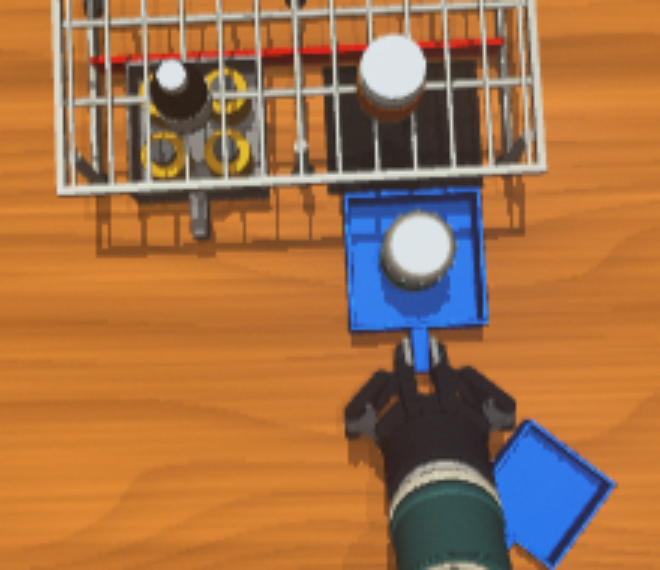

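Re-gripped at a 39° lean with gap 13.3 mm. The tray centre is (0.612, -0.0565), square, within 2 mm of the bay's centreline, and about 116 mm short of home. I'll push in.

Run:
```python
from h import *
rows([0.6306,-0.0562,0.0383],91.4,39,[.5]+[1]*9+[.5])
```

```text
[0.0, 0.39, 0.31, -0.0, 0.0, -0.01]
[0.0, 0.78, 0.63, -0.0, 0.0, -0.02]
[0.0, 0.78, 0.63, -0.0, 0.0, -0.02]
[-0.0, 0.78, 0.63, -0.0, 0.0, -0.02]
[-0.0, 0.78, 0.63, -0.0, 0.0, -0.02]
[-0.0, 0.78, 0.63, -0.0, 0.0, -0.02]
[-0.0, 0.78, 0.63, -0.0, 0.0, -0.02]
[-0.0, 0.78, 0.63, -0.0, 0.0, -0.02]
[-0.0, 0.78, 0.63, -0.0, 0.0, -0.02]
[-0.0, 0.78, 0.63, -0.0, 0.0, -0.02]
[-0.0, 0.39, 0.31, -0.0, 0.0, -0.01]
```

```bash
python3 -m crank '[[[0,0.38,0.3,0,0,0],[0,0.78,0.62,0,0,0],[0,0.78,0.62,0,0,0],[0,0.78,0.62,0,0,0],[0,0.4,0.32,0,0,0]]]'
python3 - <<'E'
from h import *
delta(None)
rows([0.6306,-0.0562,0.0383],91.4,39,[.5]+[1]*5+[.5])
from workcell import env,eyes
print(env.state()["joints"].round(3))
c=eyes.read_camera("side"); cv2.imwrite(f"pics/sl7.png",cv2.resize(c["pixels"][100:290,200:420],None,fx=3,fy=3))
E
```

```text
clock: 21.08
tool_pos: [0.57, -0.0571, 0.0383]
eef_rot: [0.232, 0.66, 0.674, 0.239]
ft_force: [-6.5, -0.1, 6.0]
finger_gap: 0.0136
t 21.07 pos [ 0.57   -0.0571  0.0383] gap 0.0136 F [-6.5 -0.1  6. ]
toolx yaw 91.26 z [ 0.628  0.016 -0.778]
[-0.0, 0.39, 0.32, -0.01, -0.0, -0.02]
[-0.01, 0.79, 0.63, -0.01, -0.01, -0.04]
[-0.01, 0.79, 0.63, -0.01, -0.01, -0.04]
[-0.01, 0.78, 0.64, -0.01, -0.01, -0.04]
[-0.01, 0.78, 0.64, -0.01, -0.01, -0.04]
[-0.01, 0.78, 0.64, -0.01, -0.01, -0.04]
[-0.0, 0.39, 0.32, -0.01, -0.0, -0.02]
[ 0.907  0.945 -0.987  2.291  2.401  0.693 -0.318]
```

View pics/sl7.png

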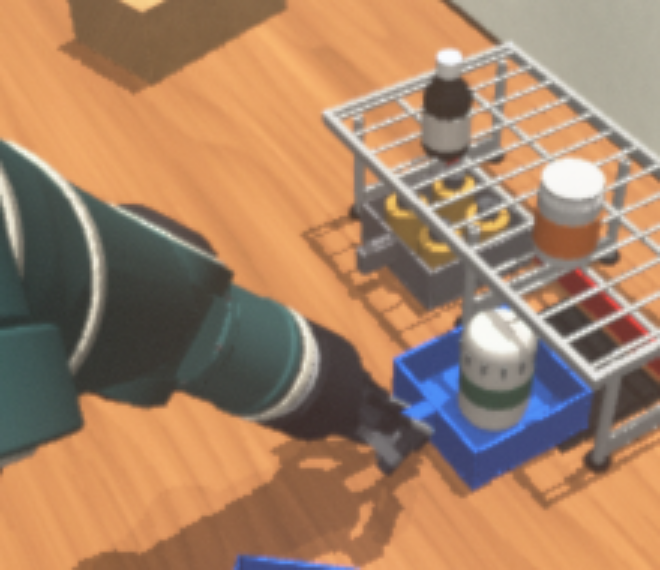

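The tray is straight and the canister is upright at crop (498,370), starting to go under the deck edge.

```bash
python3 -m crank '[[[0,0.38,0.3,0,0,0],[0,0.78,0.62,0,0,0],[0,0.78,0.62,0,0,0],[0,0.78,0.62,0,0,0],[0,0.78,0.62,0,0,0]]]'; python3 -m crank '[[[0,0.78,0.62,0,0,0],[0,0.38,0.3,0,0,0],[0,0,0,0,0,0]]]'
python3 - <<'E'
from h import *
delta(None)
rows([0.6466,-0.0558,0.0383],91.4,39,[1]*4)
from workcell import env,eyes
for n in("side","top"):
    c=eyes.read_camera(n); cv2.imwrite(f"pics/sl8{n}.png",cv2.resize(c["pixels"][100:290,200:420],None,fx=3,fy=3))
E
```

```text
clock: 21.75
tool_pos: [0.6155, -0.0568, 0.0385]
eef_rot: [0.232, 0.66, 0.673, 0.239]
ft_force: [-2.2, 0.4, -2.1]
finger_gap: 0.0134
clock: 22.12
tool_pos: [0.6302, -0.0564, 0.0388]
eef_rot: [0.232, 0.66, 0.673, 0.239]
ft_force: [-0.1, -0.6, -3.2]
finger_gap: 0.0132
t 22.12 pos [ 0.6302 -0.0564  0.0388] gap 0.0132 F [-0.1 -0.6 -3.2]
toolx yaw 91.2 z [ 0.629  0.015 -0.778]
[0.01, 0.31, 0.27, -0.01, 0.0, -0.06]
[0.01, 0.31, 0.27, -0.01, 0.0, -0.06]
[0.01, 0.31, 0.27, -0.01, 0.0, -0.06]
[0.01, 0.31, 0.27, -0.01, 0.0, -0.06]
```

View pics/sl8side.png

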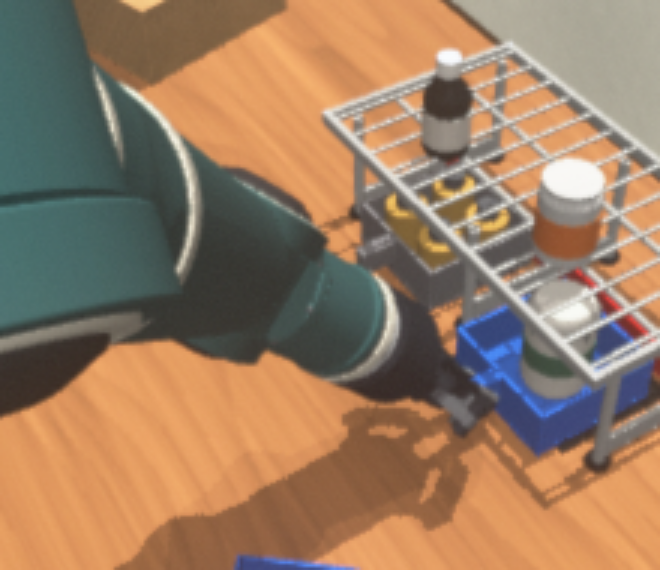

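View pics/sl8top.png

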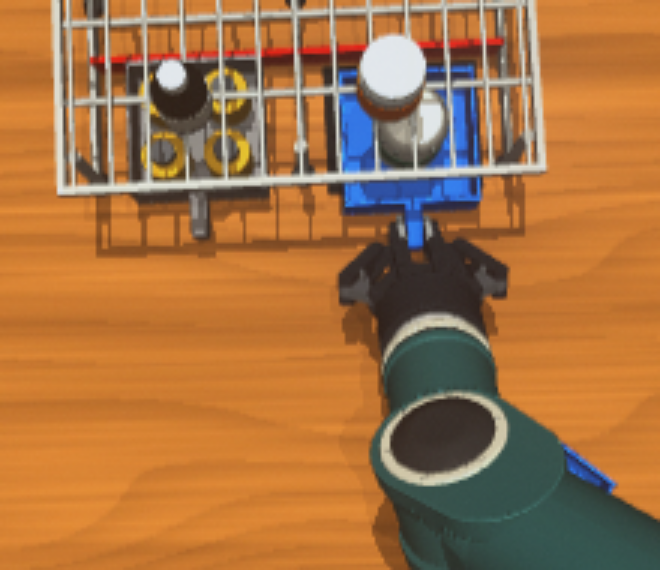

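All clear and about 16 mm remains. I'll go in slowly and watch for the force of contact with the stop.

```bash
python3 -m crank '[[[0,0.31,0.28,0,0,0],[0,0.31,0.28,0,0,0],[0,0.31,0.27,0,0,0],[0,0.16,0.13,0,0,0],[0,0,0,0,0,0]]]'; python3 -m crank '[[[0,0.08,0.06,0,0,0],[0,0,0,0,0,0]]]';python3 -m crank '[[[0,0.08,0.06,0,0,0],[0,0,0,0,0,0]]]';python3 -m crank '[[[0,0.08,0.06,0,0,0],[0,0,0,0,0,0]]]'
```

```text
clock: 22.85
tool_pos: [0.6449, -0.056, 0.0386]
eef_rot: [0.233, 0.66, 0.673, 0.239]
ft_force: [1.6, 0.6, -3.8]
finger_gap: 0.0136
clock: 23.1
tool_pos: [0.6454, -0.0559, 0.0385]
eef_rot: [0.232, 0.66, 0.673, 0.239]
ft_force: [0.2, -0.8, -2.2]
finger_gap: 0.0131
clock: 23.35
tool_pos: [0.6464, -0.0559, 0.0385]
eef_rot: [0.232, 0.66, 0.673, 0.239]
ft_force: [-1.5, 0.2, -3.2]
finger_gap: 0.0133
clock: 23.6
tool_pos: [0.6475, -0.0559, 0.0386]
eef_rot: [0.232, 0.66, 0.673, 0.239]
ft_force: [-0.9, 0.9, -2.3]
finger_gap: 0.0136
```

```bash
for i in 1; do python3 -m crank '[[[0,0.08,0.06,0,0,0],[0,0,0,0,0,0]]]'; done;python3 -m crank '[[[0,0.08,0.06,0,0,0],[0,0,0,0,0,0]]]'; python3 -m crank '[[[0,0.08,0.06,0,0,0],[0,0,0,0,0,0]]]'
python3 - <<'E'
from h import *
from workcell import env,eyes
for n in("side","top"):
    c=eyes.read_camera(n); cv2.imwrite(f"pics/sl9{n}.png",cv2.resize(c["pixels"][100:250,280:420],None,fx=4,fy=4))
    np.savez(f"pics/{n}9.npz",**c)
E
```

```text
clock: 23.85
tool_pos: [0.6485, -0.0559, 0.0386]
eef_rot: [0.232, 0.66, 0.673, 0.239]
ft_force: [-0.9, -0.4, -2.1]
finger_gap: 0.0134
clock: 24.1
tool_pos: [0.6495, -0.0559, 0.0386]
eef_rot: [0.232, 0.66, 0.673, 0.239]
ft_force: [-1.7, -0.1, -3.3]
finger_gap: 0.0134
clock: 24.35
tool_pos: [0.6498, -0.0559, 0.0384]
eef_rot: [0.232, 0.66, 0.673, 0.239]
ft_force: [-4.7, -0.9, 0.4]
finger_gap: 0.0133
```

View pics/sl9side.png

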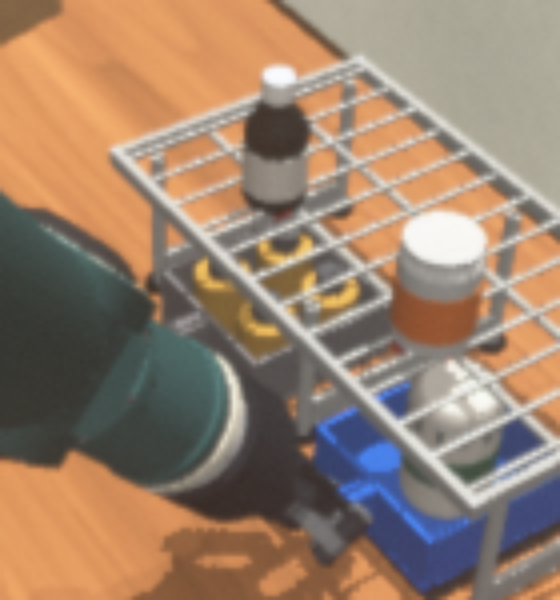

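View pics/sl9top.png

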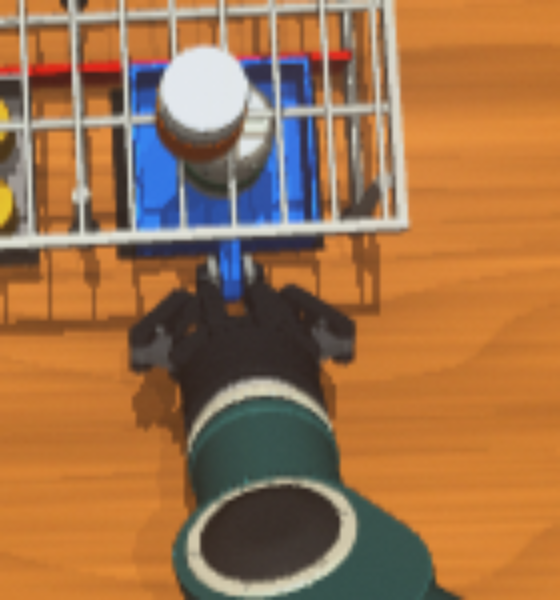

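The tray's rear edge meets the red bar, at crop top (215,62). The TCP stalled with the force rising. One more nudge to confirm.

```bash
python3 -m crank '[[[0,0.08,0.06,0,0,0],[0,0,0,0,0,0]]]'; python3 -m crank '[[[0,-0.12,-0.09,0,0,0],[0,0,0,0,0,0]]]'
python3 - <<'E'
from h import *
c=np.load("pics/top9.npz"); W=cloud(c); m=cv2.inRange(cv2.cvtColor(c["pixels"],cv2.COLOR_BGR2HSV),(105,120,40),(125,255,255))
m[:100]=0; m[180:]=0
P=W[m>0]; r=P[(P[:,2]>.04)&(P[:,2]<.052)&(P[:,0]>.6)]; print(len(r),cv2.minAreaRect(r[:,:2].astype(np.float32)), r.max(0))
E
```

```text
clock: 24.7
tool_pos: [0.6498, -0.0559, 0.0384]
eef_rot: [0.232, 0.66, 0.674, 0.238]
ft_force: [-11.8, -2.2, 5.6]
finger_gap: 0.0131
clock: 24.95
tool_pos: [0.6497, -0.056, 0.0385]
eef_rot: [0.232, 0.66, 0.673, 0.239]
ft_force: [-4.1, -0.8, -2.1]
finger_gap: 0.0137
210 ((0.711956262588501, -0.05475173890590668), (0.14616210758686066, 0.10926054418087006), 1.2927205562591553) [0.78452222 0.00138579 0.05076866]
```

At the stop: 12 N with no further motion. The top view puts the tray centre at (0.730, -0.055), yaw 1.3°. I'll release and retreat along the tool axis.

```bash
python3 -m crank '[[[0,0,0,0,0,0],[0,0,0,0,0,0],[0,0,0,0,0,0],[0,0,0,0,0,0]]]' 130; python3 -m crank '[[[0,0,-0.5,0,0,0],[0,0,-1.5,0,0,0],[0,0,-2.5,0,0,0],[0,0,-3,0,0,0],[0,0,-3,0,0,0]]]';python3 -m crank '[[[0,0,-2,0,0,0],[0,0,0,0,0,0],[0,0,0,0,0,0]]]'
python3 - <<'E'
from h import *
from workcell import env,eyes
for n in("side","top"):
    c=eyes.read_camera(n); cv2.imwrite(f"pics/fin{n}.png",cv2.resize(c["pixels"][60:260,220:420],None,fx=3,fy=3))
    W=cloud(c); m=cv2.inRange(cv2.cvtColor(c["pixels"],cv2.COLOR_BGR2HSV),(105,120,40),(125,255,255))
    m[:100]=0; m[255 if n=="side" else 190:]=0
    P=W[m>0]; r=P[(P[:,2]>.04)&(P[:,2]<.052)&(P[:,0]>.6)]; print(n,len(r),cv2.minAreaRect(r[:,:2].astype(np.float32)), r.max(0))
E
```

```text
clock: 25.45
tool_pos: [0.6501, -0.0558, 0.0388]
eef_rot: [0.232, 0.66, 0.673, 0.239]
ft_force: [0.3, -0.2, 0.5]
finger_gap: 0.0419
clock: 26.08
tool_pos: [0.5826, -0.0572, 0.1213]
eef_rot: [0.232, 0.66, 0.674, 0.239]
ft_force: [0.3, -0.3, -0.2]
finger_gap: 0.0418
clock: 26.45
tool_pos: [0.5714, -0.0581, 0.1358]
eef_rot: [0.233, 0.66, 0.673, 0.239]
ft_force: [-0.6, -0.2, 0.1]
finger_gap: 0.0419
side 201 ((0.6841597557067871, -0.04803510755300522), (0.12484066933393478, 0.07700695097446442), 70.35650634765625) [ 7.41406172e-01 -6.71125060e-04  4.60850329e-02]
top 209 ((0.7120367288589478, -0.05497775599360466), (0.14536510407924652, 0.10919012874364853), 1.4602850675582886) [0.7851781  0.00134656 0.05199815]
```

View pics/finside.png

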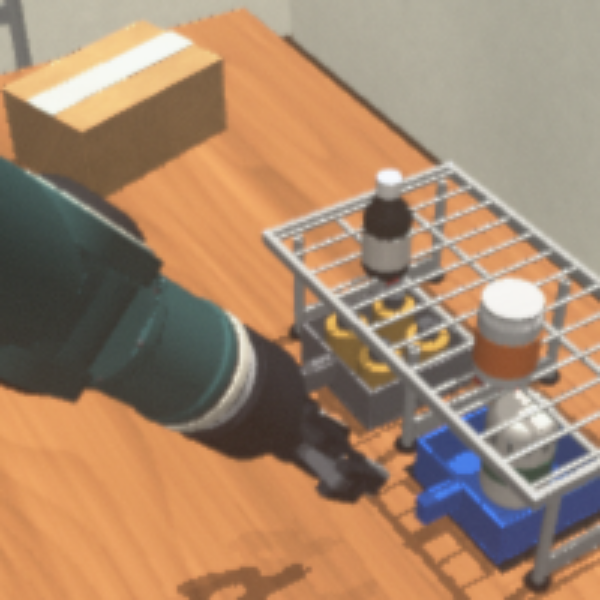

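View pics/fintop.png

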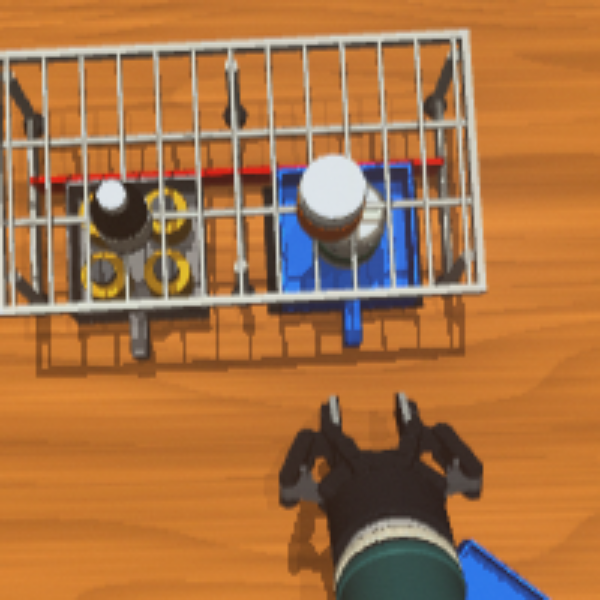

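The tray is home against the red stop with its handle towards the robot, and the canister is upright at side crop (517,450). One check that the bottle and decoy tray are undisturbed, then I'll hand in.

Run:
```python
from h import *
from workcell import env,eyes
c0={n:np.load(f"pics/{n}0.npz") for n in("side","top")}
for n in("side","top"):
    c=eyes.read_camera(n); cv2.imwrite(f"pics/full{n}.png",c["pixels"])
    for q in (c0[n],c):
        h=cv2.cvtColor(q["pixels"],cv2.COLOR_BGR2HSV); m=cv2.inRange(h,(26,180,120),(34,255,255)); m[:200]=0
        v,u=np.nonzero(m); print(n,"yellow cap",len(u),u.mean().round(1),v.mean().round(1))
    W=cloud(c); W0=cloud(c0[n])
P=W.reshape(-1,3); t=P[(P[:,2]>.08)&(P[:,2]<.1)&(P[:,0]>.69)&(P[:,0]<.78)&(P[:,1]>-.11)&(P[:,1]<0)]; print("filter top",len(t),t.mean(0).round(4) if len(t) else 0)
```

```text
side yellow cap 6 357.2 341.5
side yellow cap 1 365.0 343.0
top yellow cap 100 456.7 245.8
top yellow cap 100 456.7 245.8
filter top 151 [ 0.7247 -0.0662  0.0899]
```

View pics/fullside.png

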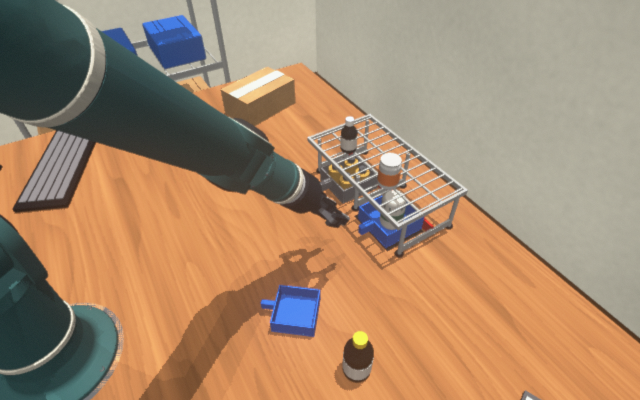

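The full side view shows the bottle still at (358,355) and the decoy tray at (295,310), both unmoved. The robot is clear, and the canister top is about 90 mm up.

```bash
python3 -c "
from workcell import ticket,env
print(ticket.hand_in()); print(env.state()['clock'])"
```

```text
the job is handed in; nothing more can be done
None
the job is handed in; nothing more can be done
```

The job is handed in at about 26.5 s of the 72 s allowed. The canister is standing in the blue tray, and the tray is home at the red stop in the empty bay. Handing in gave no verdict.

- **Canister:** I set it down in the tray out in front of the riser. The wrist force rose by at most about 17 N, measured at the arm rather than at the tray. Then I let go.
- **Slide:** I pulled the tray to the bay mouth with the tool near upright. There I re-gripped the handle with the tool leaning back 39° and pushed in until the tray stopped moving with 12 N on it. Then I released and backed away.
- **Final position:** The top camera puts the tray centre at about (0.730, -0.055), against an estimated home of (0.728, -0.052). It is square to within about 0.1°.
- **Canister at the end:** It looks upright, with its top about 90 mm up (expected 92). Its measured top centre is biased because the deck hides part of it.
- **Other things:** The yellow cap is at the same pixel as at the start in the top view. The grey tray and the things on the shelf look unmoved in the pictures, though I did not measure them.

Checks that failed or disagreed:
- The last side-camera rectangle fit of the tray was unusable because the deck and canister blocked it. I relied on the top view and the stop contact instead.
- The yellow-cap mask in the side view found only a few pixels, so it says nothing.
- My first try at leaning the tool, around the open-fingered handle, let the tool drift 16 mm near a joint limit. It touched nothing, and I backed off and redid the lean higher up.

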